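# Lock the label roll on its spindle with the hitch pin

### The arm

A 6-joint arm with a two-finger parallel gripper is mounted at the origin on a cart in front of the work surface, level with it; the furniture and walls round the work are solid. World frame = base frame: x ahead of the robot, y to its left, z up, the work surface at z = 0. Lengths are in m, angles in rad, forces in N, time in s.
With the tool pointing down it reaches from about 0.35 to 0.775 m from the base axis. Payload 5.5 kg.
Tool frame: the origin (TCP) lies midway between the tips of the shut fingers; the grasp point (between the pads) lies 19 mm behind it; z points along the fingers, y is the line along which they close (so a half turn about z gives the same grasp; the last joint's range is limited). The gripper opens to 85 mm and grips with 20 to 120 N. Pads are 22 mm wide; open, the fingers measure 114 mm over their backs; the gripper's body (76 mm by 85 mm) begins 54 mm behind the grasp point. The pads swing forward as they close: fully open they stand 13 mm farther back than shut.
Start: joints at [1.032, 0.313, 0.046, 1.304, 0, 1.431], TCP at [0.223, 0.53, 0.231] pointing down, gripper open.
Joint ranges: [-2.76, 2.76], [-0.86, 1.69], [-1.03, 1.26], [-2.2, 2.34], [-1.47, 1.5], [-3.14, 3.14]. Speed limits (rad/s): [2.57, 2.57, 3.14, 3.14, 3.14, 3.14].

### API

Orientations are given as a unit quaternion [w, x, y, z].
In Python, from workcell import telemetry, imaging, env gives the robot as it stands. The module is installed in compiled form; this text tells all that it offers.
- The arm moves only by the tool step_arm, never from a script. Its argument "moves" is a list of rows, each a list of 3 entries, a list of its own where there are three numbers: the shift along the tool's x, y, z in mm, then the turn, a rotation vector about the tool's x, y, z in rad, then the finger opening in mm, from 0 to 85.4. A call has 1 to 8 rows; each row is the pose to reach, as a shift and turn from the pose commanded when the call began, along the tool's axes at that moment; what a row does not reach only later rows make up. A row lasts 1/12 s, in which the tool goes at most 41.7 mm and 7.16 degrees, less where a joint would pass 70% of its speed; a pose out of reach is approached as far as the arm can. A call with a gripper value outside its range is refused whole. The fingers move at their own pace and stop on an object; "grip_force" is the grip in N (left out, the last holds). Time passes only in rows, so rows that repeat a pose let the fingers close. It gives the time, the measured TCP pose, the force, the opening and the grip force at its end, in the units of the state.
- telemetry.get_state(): the state, without advancing time (a new reading comes with each control period).
- imaging.read_camera(name): name is "scene" or "top" or "wrist"; returns the picture (400x640x3 uint8, red, green, blue); there is no depth.
- imaging.camera_params(name): a dict with "camera_matrix" (3x3 intrinsics, pixels), "pose" (4x4, takes a point from camera to world coordinates). Camera axes: x right, y up, looking along -z (the intrinsics and any distortion apply to the point x, -y, -z); pixel columns grow to the right and rows downward; lengths in m; the calibration is good to about 2 mm. The wrist camera is an equidistant fisheye: a pixel r from the principal point sees the ray r / f radians off the axis. A picture is of the moment at which its call begins: read the wrist's pose just before it. camera_params takes no time and is no camera call; for the wrist camera it gives the pose at the moment of the call.
- env.hand_in(): hands the job in; it is judged then, once.
The state is a dict: "clock": time; "joint_pos": joint angles; "qvel": joint speeds; "tau": joint torques, N m; "tcp_pos": TCP position; "orientation": TCP orientation; "wrist_force": force on the tool from outside, world axes, zero at the start; "ft_torque": the same for the moment, N m; "finger_gap": finger opening in m; "grip_force": force on a finger pad.
Only numpy, scipy, OpenCV 4.12 (cv2) and the standard library are available. Lean on these libraries where they do the work, as an engineer would, in place of code of your own. Each camera call takes 0.05 s, during which the arm holds its last target. There are 200 camera calls.

### The job

Lock the label roll onto its spring-mounted spindle: take the hitch pin out of the wooden block and push it down through the bush and cross hole in the spindle end, loop open and pointing away from the roll, until the pin's flange has pressed the bush fully home. Then press the wire loop down over the end of the spindle until its bar snaps in underneath, and let go. Be gentle: no more than 25 N on the spindle, and leave the tape rolls and the bundle of tags where they lie.

Things in the scene. Friction and masses are not known exactly. Their poses are not given: they have to be found in the camera images.
- hitch_pin: Steel hitch pin upright in the wooden block, about 0.1 kg, own z up. Origin: centre of its flange's underside. Below it the shank: 10 mm diameter down to -24 mm, then tapering to a 4 mm tip at -33 mm. Above: flange 20 mm diameter, 4 mm thick; hinge block 13 (x) x 22 (y) mm up to 17 mm; then the square grip. A wire loop is hinged 10 mm above the origin about own y and opens to own -x.
- pin_grip (a point): Middle of the pin's square grip, 32 mm above the pin's origin: 14 x 14 mm with sides along the pin's x and y, from 17 to 47 mm above the origin.
- loop (a joint): Angle of the loop, rad: 0 shut (legs 0.22 rad off the shank to own -x), 1.35 level to the pin's -x side, 1.53 open stop. Starts 1.13 to 1.43, stays where left. On the spindle the bar meets the end face at about 0.34 and must be pressed down about 3 mm along it (roughly 5 to 12 N downward on the tab, the spindle sinking meanwhile); it then springs in underneath to 0 by itself.
- loop_bar (a point): Middle of the loop's cross bar, 5 mm diameter, 35 mm from the hinge. It joins two legs 4 mm thick, 15.5 mm either side of the pin (27 mm clear between). The loop is sprung lengthways: the bar pulls away from the hinge by up to 9 mm, 3.3 N to begin, then 1.3 N per mm.
- thumb_tab (a point): Outer edge of the flat thumb tab on the bar: 16 mm long, 18 mm wide, 3 mm thick, bent 55 deg from the line of the legs to the opening side, so it lies about level when the loop is at 0.4 rad.
- park_block: Fixed wooden block 44 x 44 x 40 mm on the bench's 3 mm thick mat with an upright 13 mm through hole in its middle, in which the pin stands with its flange on the block's top. Origin: centre of its underside.
- roll_stand: Label roll stand fixed on the bench: grey base plate, slotted aluminium upright with a level spindle, white label roll about 85 mm diameter, black flanges. Origin on the bench straight below the cross hole; own +x runs along the spindle from its free end to roll and upright (base plate 20 to 155 mm along +x, 110 mm wide; upright 147 mm high).
- cross_hole (a point): Where the pin's flange must come to sit: on the cross hole's axis, at the level of the bush's top once the bush is pressed home, 111 mm above the bench. Axes as the stand's (z up), moves with the spindle. Upright through hole 11 mm diameter, 22 mm deep from here, in the spindle's square free end (22 mm wide). End face 16 mm to -x; a 52 mm flange 26 mm to +x.
- spindle_end (a point): Centre of the spindle's free end face, 16 mm to -x of the hole's axis, 11 mm below its mouth. The spindle rides on a spring and sinks under load: 1 N per mm, hard stop at 16 mm (16 N); it rises again when let go. The pin's own weight sinks it about 1 mm.
- tape_green: Bystander: loose roll of tape lying flat, 104 mm diameter, 24 mm high; origin centre of underside.
- tape_black: Bystander: loose small roll of tape lying flat, 60 mm diameter, 18 mm high; origin centre of underside.
- tags_kraft: Bystander: loose bundle of brown card tags, 92 x 51 x 28 mm; origin centre of underside.
- bush_top (a point): Centre of the top of the white plastic bush in the hole's mouth: square rim 22 x 22 x 3 mm with the same 11 mm hole. It starts raised and is pressed down, flush onto the spindle, by the pin's flange.
- bush (a joint): How far the bush stands above its home level, m: starts at 0.004 to 0.007, 0 is home. It is a stiff sliding fit: about 7 N move it, and it stays where it is left; the spindle sinks meanwhile.
Not all that is in view belongs to the job. What is shaped like the hitch_pin but blue or yellow is not meant.

How it is judged:
By the outcome, as a careful person would: the job done as asked, in the order asked, and still so for the second after the job is handed in, with the robot touching nothing.
It also fails if it takes over 51 s, if anything falls off the work surface, if the arm or the gripper's body presses on something with over 40 N, if the wrist force passes 120 N, or if a joint passes its speed limit or range.

## Working session

There is one attempt and no reset: what is moved stays moved. The work goes in short steps, Python scripts to look and compute and a tool call to move; the robot and the scene stay as the last step left them, time stands still between calls to the robot, and variables do not carry over. Pictures are saved under pics/ and viewed, at most 10 in all, crops included, and the job is handed in when it is done.

Besides the shell and the picture viewer there is one more tool, called after "Request:" by a JSON object that holds its "method" and its "body", one argument or row to a line. step_arm: Moves the arm, as the interface text tells. Its arguments: {"type":"object","properties":{"moves":{"type":"array"},"grip_force":{"type":"number"}},"required":["moves"]}

```bash
mkdir -p pics
cat > h.py <<'E'
import numpy as np, cv2
from workcell import telemetry, imaging, env
from scipy.spatial.transform import Rotation as R
def save(n,f):
    im=imaging.read_camera(n); cv2.imwrite(f,im[:,:,::-1]); return im
E
python3 - <<'E'
from h import *
s=telemetry.get_state(); print(s)
a=[]
for n in ("scene","top","wrist"):
    p=imaging.camera_params(n); print(n,{k:np.round(v,4).tolist() if not isinstance(v,str) else v for k,v in p.items()})
    im=save(n,f"pics/raw_{n}.png"); a.append(im[:,:,::-1])
np.save("wristpose0.npy",imaging.camera_params("wrist")["pose"])
E
```

```text
{'clock': 0.0, 'joint_pos': array([ 1.03242916e+00,  3.14026202e-01,  4.49650250e-02,  1.30361345e+00,
       -1.12018225e-05,  1.43118591e+00]), 'qvel': array([ 3.02961645e-04,  2.07249511e-03,  6.59485910e-05,  1.06880872e-03,
       -9.48090614e-04,  9.42147607e-04]), 'tau': array([-2.38214059e-03, -4.80636334e+01,  2.98528469e+01,  1.96297572e-02,
       -5.69292155e-06,  3.46830473e-05]), 'tcp_pos': array([0.223003  , 0.52942612, 0.2303885 ]), 'orientation': array([-3.07016006e-04,  1.98059963e-01,  9.80189456e-01, -8.87564637e-04]), 'wrist_force': array([-0.15271997,  1.12999362, -0.14258593]), 'ft_torque': array([-0.00434591,  0.0158025 ,  0.03771358]), 'grip_force': 0.0, 'finger_gap': 0.08571131677561937}
scene {'camera_matrix': [[361.9359, 0.0, 315.1307], [0.0, 361.9359, 204.7628], [0.0, 0.0, 1.0]], 'pose': [[-0.4585, 0.5246, -0.7173, -0.0677], [-0.8886, -0.2819, 0.3619, 0.4473], [-0.0123, 0.8033, 0.5954, 0.6188], [0.0, 0.0, 0.0, 1.0]]}
top {'camera_matrix': [[417.4872, 0.0, 317.8537], [0.0, 417.4872, 195.2192], [0.0, 0.0, 1.0]], 'pose': [[-0.0171, 0.9773, -0.2111, 0.314], [-0.9999, -0.0172, 0.0014, 0.1237], [-0.0022, 0.2111, 0.9775, 1.1156], [0.0, 0.0, 0.0, 1.0]]}
wrist {'camera_matrix': [[309.7069, 0.0, 318.2987], [0.0, 309.7069, 204.5223], [0.0, 0.0, 1.0]], 'pose': [[0.3884, -0.8779, -0.2801, 0.1503], [0.9215, 0.3694, 0.1201, 0.5596], [-0.002, -0.3047, 0.9524, 0.3732], [0.0, 0.0, 0.0, 1.0]]}
```

View pics/raw_scene.png

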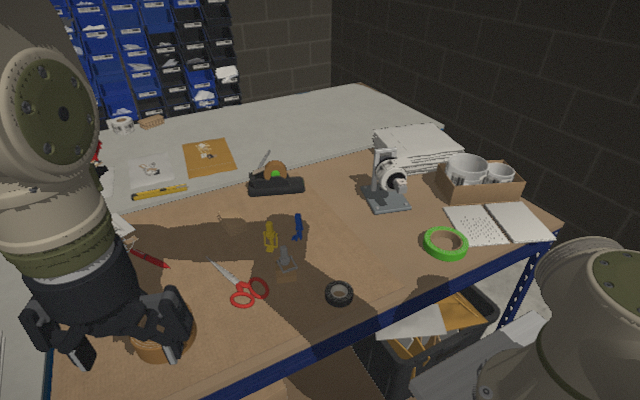

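View pics/raw_top.png

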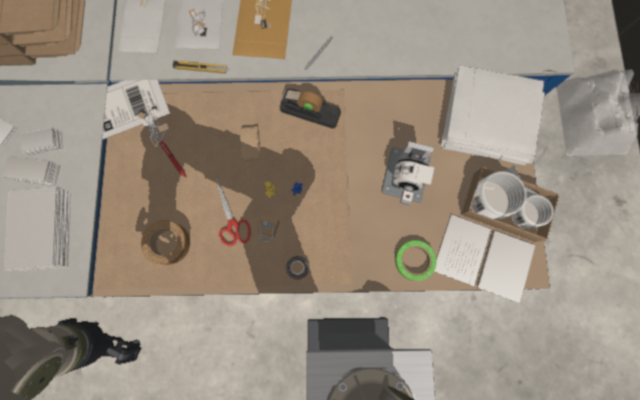

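The scene shows three pin-like things: yellow at scene (270,237), blue at (297,227) and grey at (285,258), which in the top view are (270,188), (297,187) and (268,230). The grey steel one standing in a wooden block fits the description. The stand is at scene (388,180), top (408,178). I'll confirm with an enlarged crop.

Run:
```python
import cv2,numpy as np
s=cv2.imread("pics/raw_scene.png");t=cv2.imread("pics/raw_top.png")
f=lambda im,x,y,w,h:cv2.resize(im[y:y+h,x:x+w],(400,300),interpolation=cv2.INTER_CUBIC)
m=np.vstack([np.hstack([f(s,245,215,80,60+0),f(s,350,140,80,60+0+0)]),np.hstack([f(t,238,200,60,45),f(t,375,140,72,54)])])
m=np.clip(m.astype(float)*1.5,0,255).astype(np.uint8)
cv2.imwrite("pics/crop1.png",m)
```

```text
(no output)
```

View pics/crop1.png

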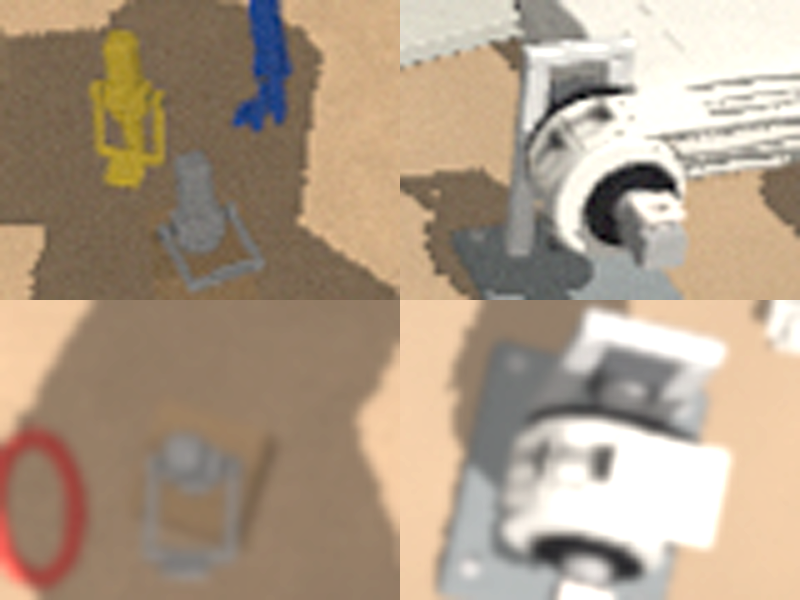

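The crop confirms it: the grey steel pin stands in the wooden block with its loop toward the robot. Its grip top is at top px (265.8,221.8), scene px (283,247). The spindle's square end is at scene (400,181), top (408,190).

```bash
cat >> h.py <<'E'
def ray(n,px,P=None):
    p=imaging.camera_params(n); K=np.array(p["camera_matrix"]); T=np.array(p["pose"]) if P is None else P
    u=(np.array(px,float)-K[:2,2])/K[0,0]
    if n=="wrist":
        r=np.hypot(*u); d=np.array([np.sin(r)*u[0]/r,-np.sin(r)*u[1]/r,-np.cos(r)])
    else: d=np.array([u[0],-u[1],-1])
    d=T[:3,:3]@d; return T[:3,3],d/np.linalg.norm(d)
def onz(n,px,z,P=None):
    o,d=ray(n,px,P); return o+d*(z-o[2])/d[2]
def proj(n,X,P=None):
    p=imaging.camera_params(n); K=np.array(p["camera_matrix"]); T=np.array(p["pose"]) if P is None else P
    c=T[:3,:3].T@(np.array(X)-T[:3,3]); v=np.array([c[0],-c[1],-c[2]])
    if n=="wrist":
        r=np.hypot(v[0],v[1]); a=np.arctan2(r,v[2]); return K[:2,2]+K[0,0]*a*v[:2]/r
    return K[:2,2]+K[0,0]*v[:2]/v[2]
def tri(rs):
    A=0;b=0
    for o,d in rs:
        M=np.eye(3)-np.outer(d,d); A=A+M; b=b+M@o
    X=np.linalg.solve(A,b); return X,[np.linalg.norm(np.cross(X-o,d)) for o,d in rs]
def mv(pos,rot):
    "shift mm and rotvec in the current tool frame to reach pose"
    s=telemetry.get_state(); q=s["orientation"]; r=R.from_quat(np.r_[q[1:],q[0]])
    return np.round(r.inv().apply(np.array(pos)-s["tcp_pos"])*1000,1),np.round((r.inv()*rot).as_rotvec(),3)
def tool(yaw,tilt=0):
    "tool down, y axis along world direction yaw; tilt about tool y"
    y=np.array([np.cos(yaw),np.sin(yaw),0]); z=np.array([0,0,-1.]); x=np.cross(y,z)
    return R.from_matrix(np.c_[x,y,z])*R.from_euler('y',tilt)
E
python3 - <<'E'
from h import *
np.set_printoptions(precision=4,suppress=True)
print("grip top",onz("top",(265.8,221.8),.09),onz("scene",(283,247),.09),tri([ray("top",(265.8,221.8)),ray("scene",(283,247))]))
c=lambda x,y:(375+x/5.556,140+(y-300)/5.556)
print("hole",onz("scene",(400.4,180.6),.117),onz("top",c(583,578),.117))
for p in [(495,347),(710,365),(440,590)]: print("base",onz("top",c(*p),.003))
for p in [(590,315),(722,350)]: print("upr",onz("top",c(*p),.147))
s=telemetry.get_state();q=s["orientation"];r=R.from_quat(np.r_[q[1:],q[0]]);print(r.as_matrix())
p=imaging.camera_params("wrist")["pose"];print("cam in tool",r.inv().apply(np.array(p)[:3,3]-s["tcp_pos"]), r.as_matrix().T@np.array(p)[:3,:3])
E
```

```text
grip top [0.4704 0.2524 0.09  ] [0.4678 0.2551 0.09  ] (array([0.4712, 0.2533, 0.0863]), [np.float64(0.000548150391243378), np.float64(0.000548150391243478)])
hole [ 0.5259 -0.0963  0.117 ] [ 0.5357 -0.2753  0.117 ]
base [ 0.6807 -0.2885  0.003 ]
base [ 0.6693 -0.3953  0.003 ]
base [ 0.5562 -0.2501  0.003 ]
upr [ 0.6472 -0.2781  0.147 ]
upr [ 0.6301 -0.3342  0.147 ]
[[-0.9215  0.3883 -0.0007]
 [ 0.3883  0.9215 -0.0012]
 [ 0.0002 -0.0014 -1.    ]]
cam in tool [ 0.0787 -0.0007 -0.1427] [[-0.0001  0.9524  0.305 ]
 [ 1.     -0.      0.0004]
 [ 0.0004  0.305  -0.9524]]
```

Run:
```python
from h import *
np.set_printoptions(precision=4,suppress=True)
c=lambda x,y:(375+(x-400)/5.556,140+(y-300)/5.556)
print("hole",onz("top",c(583,585),.117), tri([ray("scene",(400.4,180.6)),ray("top",c(583,585))]))
for p in [(495,347),(710,365),(440,590)]: print("base",onz("top",c(*p),.003))
for p in [(590,315),(722,350)]: print("upr",onz("top",c(*p),.147))
print(mv((.455,.253,.2),tool(np.pi/2)))
```

```text
hole [ 0.5356 -0.0987  0.117 ] (array([ 0.5356, -0.102 ,  0.1101]), [np.float64(0.002340983895749025), np.float64(0.0023409838957489898)])
base [ 0.6843 -0.0876  0.003 ]
base [ 0.6729 -0.1949  0.003 ]
base [ 0.5597 -0.0537  0.003 ]
upr [ 0.6503 -0.1027  0.147 ]
upr [ 0.6332 -0.1594  0.147 ]
(array([-321.1, -164.8,   30.8]), array([-0.001, -0.   , -0.399]))
```

Request:
{"method": "step_arm", "body": {
  "moves": [
    [[-321,-165,31],[0,0,-0.4],85],
    [[-321,-165,31],[0,0,-0.4],85],
    [[-321,-165,31],[0,0,-0.4],85],
    [[-321,-165,31],[0,0,-0.4],85],
    [[-321,-165,31],[0,0,-0.4],85],
    [[-321,-165,31],[0,0,-0.4],85],
    [[-321,-165,31],[0,0,-0.4],85],
    [[-321,-165,31],[0,0,-0.4],85]
  ]
}}

```text
clock: 0.82
tcp_pos: [0.4311, 0.281, 0.2034]
orientation: [-0.0, -0.001, 1.0, 0.0]
wrist_force: [0.8, 0.7, 0.1]
finger_gap: 0.085
grip_force: 0.0
```

Request:
{"method": "step_arm", "body": {
  "moves": [
    [[0,0,0],[0,0,0],85],
    [[0,0,0],[0,0,0],85],
    [[0,0,0],[0,0,0],85]
  ]
}}

```text
clock: 1.07
tcp_pos: [0.4301, 0.2826, 0.2034]
orientation: [-0.001, -0.0, 1.0, 0.0]
wrist_force: [0.9, -0.9, 0.2]
finger_gap: 0.0849
grip_force: 0.0
```

Run:
```python
from h import *
P=imaging.camera_params("wrist")["pose"]; np.save("P1.npy",P)
im=save("wrist","pics/w1.png"); s=telemetry.get_state(); print(s["tcp_pos"],s["orientation"],s["clock"],s["wrist_force"])
print(proj("wrist",(.4705,.253,.09),np.array(P)))
```

```text
[0.42967496 0.28329814 0.20354591] [-3.33513428e-04 -9.42944373e-04  9.99999495e-01  1.02716093e-04] 1.1167 [ 0.53245133  0.3939318  -0.81613575]
[286.39327911 243.70003076]
```

View pics/w1.png

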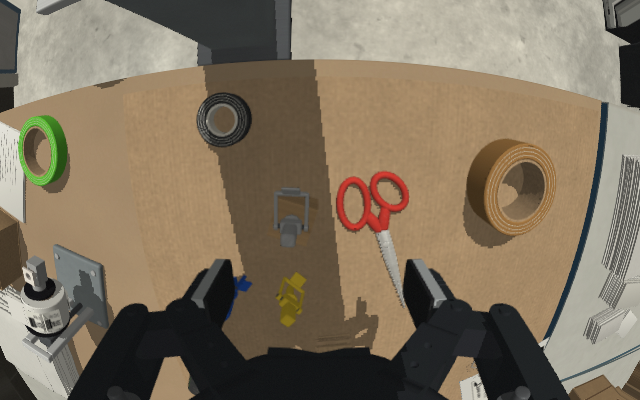

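The wrist view shows the grey pin at (290,235) with its loop toward the robot and bar at (290,190). The spindle end is at (33,268). The predicted grip top (286,244) matches. I'll enlarge it for yaw and loop angle.

Run:
```python
import cv2,numpy as np
w=cv2.imread("pics/w1.png")
a=cv2.resize(w[175:259,262:318],(400,600),interpolation=cv2.INTER_CUBIC)
b=cv2.resize(w[240:345,5:75],(400,600),interpolation=cv2.INTER_CUBIC)
m=np.hstack([a,b]); cv2.imwrite("pics/crop2.png",np.clip(m*1.3,0,255).astype(np.uint8))
```

```text
(no output)
```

View pics/crop2.png

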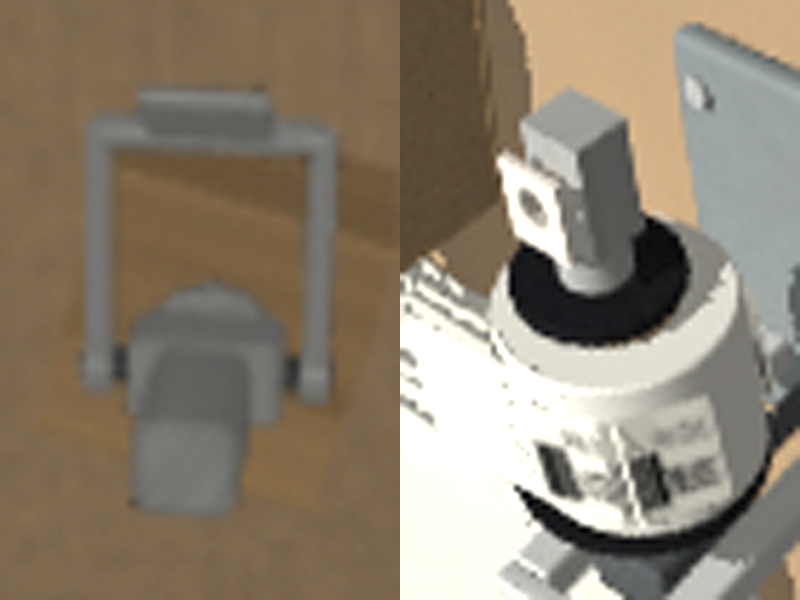

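```bash
cat > fit.py <<'E'
from h import *
from scipy.optimize import least_squares
np.set_printoptions(precision=4,suppress=True)
P=np.load("P1.npy")
def T(x,y,yaw,z,p): return R.from_euler('z',yaw).apply(p)+[x,y,z]
px=np.array([[138,422],[238,428],[132,508],[230,514],[97,375],[315,383],[102,135],[322,143]])/(400/56)+[262,175]
def pin(v):
    a=v[3]+.22; b=[-35*np.sin(a),10-35*np.cos(a)]
    p=np.array([[-7,-7,47],[-7,7,47],[7,-7,47],[7,7,47],[0,-15.5,10],[0,15.5,10],[b[0],-15.5,b[1]],[b[0],15.5,b[1]]])/1e3
    return (np.array([proj("wrist",X,P) for X in T(v[0],v[1],v[2],.043,p)])-px).ravel()
r=least_squares(pin,[.47,.253,0,1.3],x_scale=[.01,.01,.1,.1]); print("pin",r.x,np.abs(r.fun).max(),np.rad2deg(r.x[2])); print(r.fun.reshape(-1,2))
qx=(np.array([[522,118],[580,155],[575,90],[628,122],[503,158],[550,182],[567,262],[515,228],[533,205]])-[400,0])/(400/70)+[5,240]
def st(v):
    b=v[3]*1e3
    p=np.array([[-16,-11,0],[-16,11,0],[-16,-11,-22],[-16,11,-22],[-11,-11,b],[-11,11,b],[11,11,b],[11,-11,b],[0,0,b]])/1e3
    return (np.array([proj("wrist",X,P) for X in T(v[0],v[1],v[2],.111,p)])-qx).ravel()
r=least_squares(st,[.535,-.1,-.27,.005],x_scale=[.01,.01,.1,.01]); print("stand",r.x,np.abs(r.fun).max(),np.rad2deg(r.x[2])); print(r.fun.reshape(-1,2))
E
python3 fit.py
```

```text
pin [ 0.4682  0.2543 -0.0525  1.4406] 1.9207471605572266 -3.009837932567924
[[-1.1989 -0.1317]
 [ 0.2333 -0.1262]
 [-0.4478  1.7578]
 [ 0.9774  1.7768]
 [ 0.3933 -1.9207]
 [ 0.0642 -1.4371]
 [-0.3908 -0.2649]
 [ 0.3992  0.1598]]
stand [ 0.5225 -0.0945 -0.3082  0.0069] 1.4684165407105638 -17.659513517381235
[[-1.1151  0.5776]
 [-1.2715  0.3283]
 [-0.0509 -1.4684]
 [ 0.6633 -1.2419]
 [-0.5869 -0.9834]
 [ 1.1726  1.1987]
 [ 0.7092  0.6856]
 [-0.1484  0.1832]
 [ 0.3091  0.7815]]
```

Run:
```python
from h import *
print(mv((.4682,.254,.14),tool(np.pi/2-.05)))
```

```text
(array([-38.5, -29.4,  63.5]), array([ 0.   , -0.001,  0.052]))
```

Request:
{"method": "step_arm", "body": {
  "moves": [
    [[-38,-29,63],[0,0,0.05],85],
    [[-38,-29,63],[0,0,0.05],85],
    [[-38,-29,63],[0,0,0.05],85],
    [[-38,-29,63],[0,0,0.05],85],
    [[-38,-29,63],[0,0,0.05],85],
    [[-38,-29,63],[0,0,0.05],85]
  ]
}}

```text
clock: 1.62
tcp_pos: [0.4681, 0.2553, 0.142]
orientation: [0.001, 0.023, 1.0, 0.001]
wrist_force: [-0.2, 0.0, 0.1]
finger_gap: 0.0854
grip_force: 0.0
```

Run:
```python
from h import *
P=np.array(imaging.camera_params("wrist")["pose"]); np.save("P2.npy",P)
save("wrist","pics/w2.png"); s=telemetry.get_state(); print(s["tcp_pos"],s["orientation"],s["clock"],s["wrist_force"])
w=cv2.imread("pics/w2.png")
u,v=proj("wrist",(.468,.254,.07),P).astype(int); print(u,v)
x0,y0=u-60,v-60
m=cv2.resize(w[y0:y0+120,x0:x0+120],(600,600),interpolation=cv2.INTER_CUBIC); cv2.imwrite("pics/crop3.png",np.clip(m*1.4,0,255).astype(np.uint8)); print(x0,y0)
```

```text
[0.46836116 0.25524451 0.14217127] [1.06114952e-03 2.33556143e-02 9.99726501e-01 5.58575840e-04] 1.6667 [ 0.17928339 -0.96987655  0.06240149]
317 217
257 157
```

View pics/crop3.png

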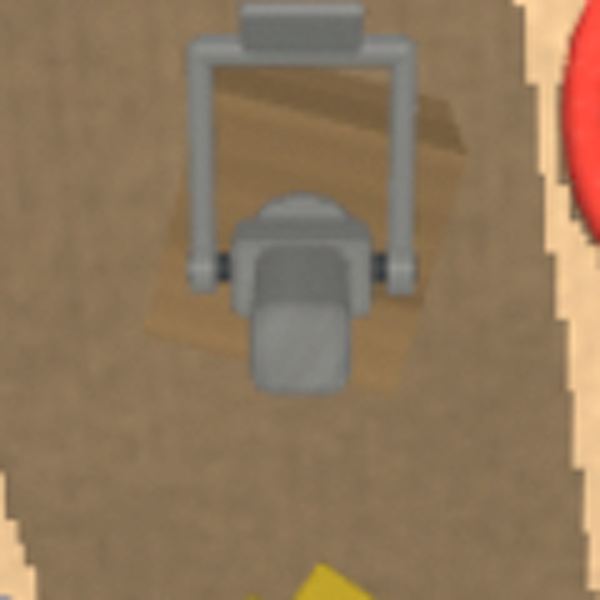

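The crop shows the pin square to the gripper: grip top centre at crop (301,349), hinge ends at (203,269)/(400,269), bar at (202..402,52).

```bash
cat > fit2.py <<'E'
from h import *
from scipy.optimize import least_squares
np.set_printoptions(precision=4,suppress=True)
P=np.load("P2.npy")
px=np.array([[252,305],[351,305],[252,393],[350,393],[203,269],[400,269],[202,52],[402,52]])/5+[257,157]
def pin(v):
    a=v[3]+.22; b=[-35*np.sin(a),10-35*np.cos(a)]
    p=np.array([[-7,-7,47],[-7,7,47],[7,-7,47],[7,7,47],[0,-15.5,10],[0,15.5,10],[b[0],-15.5,b[1]],[b[0],15.5,b[1]]])/1e3
    return (np.array([proj("wrist",X,P) for X in R.from_euler('z',v[2]).apply(p)+[v[0],v[1],v[4]]])-px).ravel()
for fz in (0,1):
    f=(lambda v:pin(v)) if fz else (lambda v:pin(np.r_[v[:4],.043]))
    r=least_squares(f,[.47,.253,0,1.3,.043],x_scale=[.01,.01,.1,.1,.01]); print("pin",r.x,np.abs(r.fun).max(),np.rad2deg(r.x[2])); print(r.fun.reshape(-1,2))
v=r.x
print(mv((v[0],v[1],.043+.040-.019),tool(np.pi/2+v[2])))
E
python3 fit2.py
```

```text
pin [ 0.4678  0.2541 -0.0486  1.4457  0.043 ] 1.304408118329576 -2.7839560749565915
[[-0.604  -0.2534]
 [ 0.4948 -0.2199]
 [-0.377   1.2709]
 [ 0.4363  1.3044]
 [ 0.1482 -1.0007]
 [-0.0614 -0.9388]
 [-0.6808 -0.1808]
 [ 0.655  -0.1185]]
pin [ 0.4703  0.254  -0.0485  1.3198  0.0364] 0.7358634550630256 -2.778696093806217
[[-0.2602 -0.2057]
 [ 0.1492 -0.1751]
 [-0.0468  0.7019]
 [ 0.1089  0.7326]
 [ 0.6951 -0.7359]
 [-0.6138 -0.6789]
 [ 0.2759  0.0834]
 [-0.2972  0.1393]]
(array([-1.9, -1.2, 78.2]), array([0.001, 0.002, 0.002]))
```

Request:
{"method": "step_arm", "body": {
  "moves": [
    [[-1,-1.2,40],[0,0,0],50],
    [[-1,-1.2,79],[0,0,0],50],
    [[-1,-1.2,79],[0,0,0],50],
    [[-1,-1.2,79],[0,0,0],10],
    [[-1,-1.2,79],[0,0,0],5],
    [[-1,-1.2,79],[0,0,0],5],
    [[-1,-1.2,79],[0,0,0],5],
    [[-1,-1.2,79],[0,0,0],5]
  ],
  "grip_force": 60
}}

```text
clock: 2.33
tcp_pos: [0.4713, 0.2535, 0.0645]
orientation: [0.002, 0.024, 1.0, 0.001]
wrist_force: [-2.2, 1.2, 7.5]
finger_gap: 0.0132
grip_force: 59.5
```

Request:
{"method": "step_arm", "body": {
  "moves": [
    [[0,0,0],[0,0,0],5],
    [[0,0,0],[0,0,0],5],
    [[0,0,0],[0,0,0],5]
  ]
}}

```text
clock: 2.58
tcp_pos: [0.4713, 0.2535, 0.0645]
orientation: [0.002, 0.024, 1.0, 0.001]
wrist_force: [-1.3, 0.7, 7.6]
finger_gap: 0.0125
grip_force: 59.5
```

Request:
{"method": "step_arm", "body": {
  "moves": [
    [[0,0,-10],[0,0,0],5],
    [[0,0,-40],[0,0,0],5],
    [[0,0,-80],[0,0,0],5],
    [[0,0,-120],[0,0,0],5],
    [[0,0,-135],[0,0,0],5],
    [[0,0,-135],[0,0,0],5],
    [[0,0,-135],[0,0,0],5]
  ]
}}

```text
clock: 3.17
tcp_pos: [0.4702, 0.2529, 0.1987]
orientation: [0.002, 0.024, 1.0, 0.001]
wrist_force: [-0.2, -0.5, -1.2]
finger_gap: 0.0127
grip_force: 59.4
```

Run:
```python
from h import *
P=np.array(imaging.camera_params("wrist")["pose"]); np.save("P3.npy",P)
save("wrist","pics/w3.png"); s=telemetry.get_state(); print(s["tcp_pos"],s["orientation"],s["clock"],s["wrist_force"],s["ft_torque"],s["finger_gap"])
print(mv((.5,-.06,.2),tool(np.pi/2-.29)))
```

```text
[0.46919208 0.25247033 0.1969476 ] [2.87712432e-04 2.44490945e-02 9.99701029e-01 1.08553001e-04] 3.2167 [-0.18292402 -0.35525384 -2.15797828] [-0.02966962 -0.04510417  0.04003251] 0.012728994396956109
(array([ -46. , -310.6,   -3.1]), array([0.   , 0.001, 0.241]))
```

View pics/w3.png

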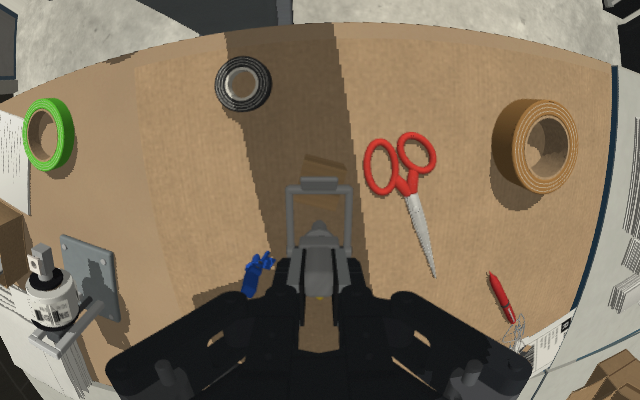

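The pin is held with the loop still open, bar at (318,187). I'll go beside the spindle to measure the bush.

Request:
{"method": "step_arm", "body": {
  "moves": [
    [[-46,-310,-3],[0,0,0.24],5],
    [[-46,-310,-3],[0,0,0.24],5],
    [[-46,-310,-3],[0,0,0.24],5],
    [[-46,-310,-3],[0,0,0.24],5],
    [[-46,-310,-3],[0,0,0.24],5],
    [[-46,-310,-3],[0,0,0.24],5],
    [[-46,-310,-3],[0,0,0.24],5],
    [[-46,-310,-3],[0,0,0.24],5]
  ]
}}

```text
clock: 3.88
tcp_pos: [0.4991, -0.063, 0.1978]
orientation: [-0.001, 0.145, 0.989, -0.0]
wrist_force: [1.0, -0.0, -1.1]
finger_gap: 0.0129
grip_force: 59.5
```

Request:
{"method": "step_arm", "body": {
  "moves": [
    [[0,0,0],[0,0,0],5],
    [[0,0,0],[0,0,0],5],
    [[0,0,0],[0,0,0],5],
    [[0,0,0],[0,0,0],5]
  ]
}}

```text
clock: 4.22
tcp_pos: [0.4994, -0.058, 0.1988]
orientation: [-0.001, 0.143, 0.99, 0.0]
wrist_force: [-0.3, 0.5, -1.8]
finger_gap: 0.0127
grip_force: 59.5
```

Run:
```python
from h import *
P=np.array(imaging.camera_params("wrist")["pose"]); np.save("P4.npy",P)
save("wrist","pics/w4.png"); save("scene","pics/s4.png"); s=telemetry.get_state(); print(s["tcp_pos"],s["orientation"],s["clock"],s["wrist_force"])
w=cv2.imread("pics/w4.png")
u,v=proj("wrist",(.528,-.097,.11),P).astype(int); print(u,v)
x0,y0=u-50,v-50
a=cv2.resize(w[y0:y0+100,x0:x0+100],(400,400),interpolation=cv2.INTER_CUBIC)
b=cv2.resize(w[150:290,250:390],(400,400),interpolation=cv2.INTER_CUBIC)
cv2.imwrite("pics/crop4.png",np.clip(np.hstack([a,b])*1.2,0,255).astype(np.uint8)); print(x0,y0)
```

```text
[ 0.49978058 -0.05795201  0.19926199] [-4.28874718e-04  1.42878559e-01  9.89740121e-01  1.63326430e-04] 4.3167 [ 0.24817775  0.63644929 -1.77751842]
284 253
234 203
```

View pics/crop4.png

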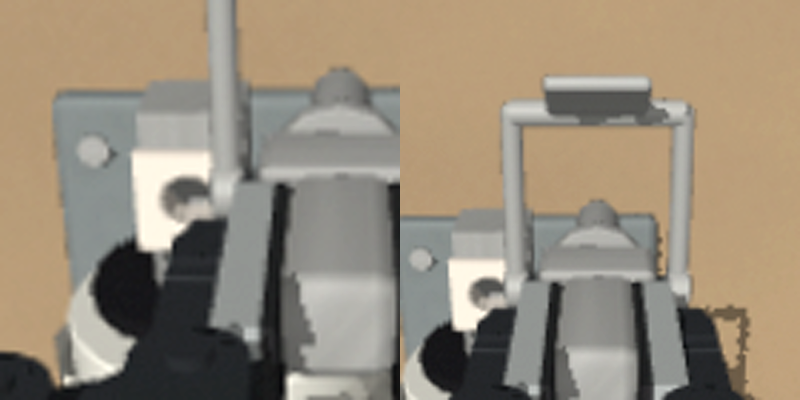

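The crop shows the bush (white) with its hole at crop (186,198), and the held pin, tip at (598,203), loop bar at (598,112). I'll fit both from this one picture.

```bash
cat > fit3.py <<'E'
from h import *
from scipy.optimize import least_squares
np.set_printoptions(precision=4,suppress=True)
P=np.load("P4.npy")
qx=np.array([[132,152],[139,250],[186,199],[140,83],[250,83],[136,115]])/4+[234,203]
def st(v):
    b=v[3]*1e3
    p=np.array([[-11,-11,b],[11,-11,b],[0,0,b],[-16,-11,-22],[-16,11,-22],[-16,-11,0]])/1e3
    return (np.array([proj("wrist",X,P) for X in R.from_euler('z',v[2]).apply(p)+[v[0],v[1],.111]])-qx).ravel()
r=least_squares(st,[.53,-.1,-.27,.005],x_scale=[.01,.01,.1,.01]); S=r.x
print("stand",S,np.rad2deg(S[2]));print(r.fun.reshape(-1,2))
s=telemetry.get_state();q=s["orientation"];Rt=R.from_quat(np.r_[q[1:],q[0]]);t=s["tcp_pos"]
px=(np.array([[515,285],[681,287],[513,112],[682,114],[598,203],[597,227]])-[400,0])/(400/140)+[250,150]
def pinpts(v):
    a=v[5]+.22; b=[-35*np.sin(a),10-35*np.cos(a)]
    p=np.array([[0,-15.5,10],[0,15.5,10],[b[0],-15.5,b[1]],[b[0],15.5,b[1]],[-2,0,-33],[-10,0,0]])/1e3
    return p
# pin frame in tool: x_pin=-x_tool, y=y, z=-z ; v = x,y,z in tool mm, pitch, yaw, theta
def toW(v,p):
    B=R.from_matrix(np.diag([-1,1,-1.]))*R.from_euler('yz',[v[3],v[4]])
    return Rt.apply(B.apply(p)+v[:3]/1e3)+t
prior=np.array([0,0,-.0215*-1e3,0,0])
def f(v):
    e=(np.array([proj("wrist",X,P) for X in toW(v,pinpts(v))])-px).ravel()
    return np.r_[e,(v[:3]-prior[:3])/[3,2,2],v[3]/.06,v[4]/.03]
r=least_squares(f,[0,0,21,0,0,1.35],x_scale=[3,3,3,.1,.1,.1]); v=r.x
print("pin in tool",v);print(r.fun[:12].reshape(-1,2))
W=toW(v,np.array([[0,0,0],[0,0,-.033]])); print("origin,tip",W)
yaw=np.arctan2(*(Rt.apply([-1,0,0])[[1,0]]))+v[4]; print("pin yaw",yaw, "stand yaw",S[2])
# shift so the pin origin goes above hole
d=np.array([S[0],S[1],0])-W[0]; d[2]=0; print("shift world",d,"tool",Rt.inv().apply(d)*1e3)
E
python3 fit3.py
```

```text
stand [ 0.524  -0.098  -0.2841  0.005 ] -16.275862916100408
[[-0.3771 -0.0413]
 [-0.2937 -0.6321]
 [ 0.2961  0.5497]
 [ 1.9867 -0.5642]
 [-0.6707 -0.5325]
 [-0.8393  1.1248]]
pin in tool [ 2.6062 -0.462  21.9622 -0.0152 -0.0026  1.3391]
[[ 0.9632  1.1905]
 [-1.281   0.5712]
 [-0.0399  0.1942]
 [ 0.4351 -0.3902]
 [-0.2985  0.2583]
 [ 0.2063 -1.6409]]
origin,tip [[ 0.4971 -0.0576  0.1773]
 [ 0.4976 -0.0578  0.1443]]
pin yaw -0.28938821470302173 stand yaw -0.2840673964891977
shift world [ 0.0269 -0.0404  0.    ] tool [-37.2284 -31.1059  -0.0396]
```

Request:
{"method": "step_arm", "body": {
  "moves": [
    [[-37,-31,0],[0,0,0],5],
    [[-37,-31,0],[0,0,0],5],
    [[-37,-31,0],[0,0,0],5],
    [[-37,-31,19],[0,0,0],5],
    [[-37,-31,19],[0,0,0],5],
    [[-37,-31,19],[0,0,0],5],
    [[-37,-31,19],[0,0,0],5],
    [[-37,-31,19],[0,0,0],5]
  ]
}}

```text
clock: 4.98
tcp_pos: [0.5269, -0.099, 0.1815]
orientation: [0.0, 0.143, 0.99, -0.0]
wrist_force: [0.7, 0.3, -0.9]
finger_gap: 0.0125
grip_force: 59.5
```

Run:
```python
from h import *
P=np.array(imaging.camera_params("wrist")["pose"]); np.save("P5.npy",P)
save("wrist","pics/w5.png"); save("scene","pics/s5.png"); s=telemetry.get_state(); print(s["tcp_pos"],s["orientation"],s["clock"],s["wrist_force"])
w=cv2.imread("pics/w5.png");c=cv2.imread("pics/s5.png")
a=cv2.resize(w[170:270,268:368],(400,400),interpolation=cv2.INTER_CUBIC)
b=cv2.resize(c[140:200,370:430],(400,400),interpolation=cv2.INTER_CUBIC)
cv2.imwrite("pics/crop5.png",np.clip(np.hstack([a,b])*1.2,0,255).astype(np.uint8))
```

```text
[ 0.52710024 -0.09932214  0.18145348] [ 6.47802876e-04  1.43626482e-01  9.89631753e-01 -8.18240452e-05] 5.0833 [-0.61182204  0.07640054 -0.6765524 ]
```

View pics/crop5.png

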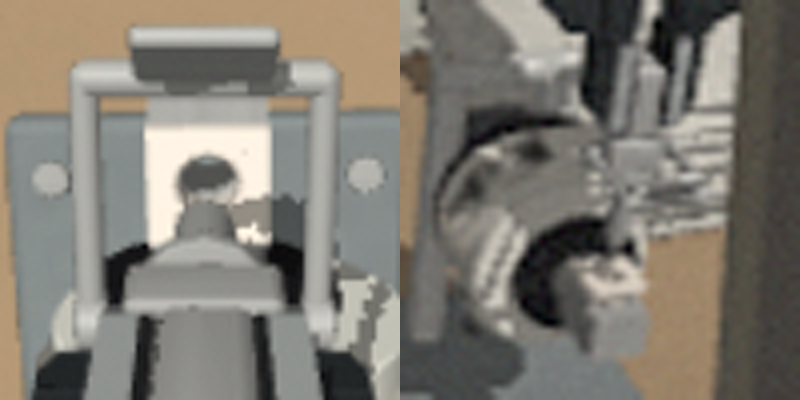

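Tip and hole are both visible: hole centre at crop (208,179), tip just below and in line at (206,201). The lateral alignment is nearly right.

Run:
```python
from h import *
np.set_printoptions(precision=4,suppress=True)
P=np.load("P5.npy"); s=telemetry.get_state();q=s["orientation"];Rt=R.from_quat(np.r_[q[1:],q[0]]);t=s["tcp_pos"]
g=lambda x,y:(268+x/4,170+y/4)
yw=-.284; ux=np.array([np.cos(yw),np.sin(yw)])
for b in (.004,.005,.007):
    H=onz("wrist",g(208,179),.111+b,P); E=[onz("wrist",g(*p),.111+b,P)[:2] for p in ((147,127),(271,127))]
    print("hole",H[:2],"edge mid+11x",(E[0]+E[1])/2+.011*ux, "edge w",np.linalg.norm(E[0]-E[1]))
zt=t[2]-.0217-.033
for dz in (-.002,0,.002):
    Tp=onz("wrist",g(206,200),zt+dz,P); print("tip",zt+dz,Tp[:2]+.002*ux)
E=onz("wrist",g(74,325),zt+.043,P),onz("wrist",g(321,323),zt+.043,P); print("hinge mid",(E[0]+E[1])/2,np.linalg.norm(E[0]-E[1]))
E=onz("wrist",g(86,76),zt+.043,P),onz("wrist",g(327,76),zt+.043,P); print("bar mid",(E[0]+E[1])/2,np.linalg.norm(E[0]-E[1]), np.arctan2(*(E[1]-E[0])[:2])*-1)
E=onz("wrist",g(147,127),.116,P),onz("wrist",g(271,127),.116,P);print("bush yaw",-np.arctan2(*(E[1]-E[0])[:2]))
print("tcp",t, "tooldir x",Rt.apply([1,0,0]))
```

```text
hole [ 0.5232 -0.0974] edge mid+11x [ 0.5244 -0.0975] edge w 0.021939089137531113
hole [ 0.5228 -0.0973] edge mid+11x [ 0.5241 -0.0974] edge w 0.021834165747099996
hole [ 0.5221 -0.0971] edge mid+11x [ 0.5235 -0.0973] edge w 0.0216243189662377
tip 0.12475347971425566 [ 0.5253 -0.0984]
tip 0.12675347971425566 [ 0.5246 -0.0982]
tip 0.12875347971425566 [ 0.5239 -0.098 ]
hinge mid [ 0.5245 -0.0996  0.1698] 0.034351865378585186
bar mid [ 0.4907 -0.0883  0.1698] 0.031159732412624586 -0.2878474170605747
bush yaw -0.28794945504960917
tcp [ 0.5271 -0.0993  0.1815] tooldir x [-0.9587  0.2843 -0.0013]
```

Request:
{"method": "step_arm", "body": {
  "moves": [
    [[1.2,0.5,2],[0,0,0],5],
    [[1.2,0.5,6],[0,0,0],5],
    [[1.2,0.5,10],[0,0,0],5],
    [[1.2,0.5,14],[0,0,0],5],
    [[1.2,0.5,16],[0,0,0],5],
    [[1.2,0.5,16],[0,0,0],5]
  ]
}}

```text
clock: 5.58
tcp_pos: [0.5256, -0.0986, 0.1638]
orientation: [-0.0, 0.144, 0.99, 0.0]
wrist_force: [0.6, -0.3, -0.5]
finger_gap: 0.0128
grip_force: 59.5
```

Request:
{"method": "step_arm", "body": {
  "moves": [
    [[0,0,0],[0,0,0],5],
    [[0,0,0],[0,0,0],5]
  ]
}}

```text
clock: 5.75
tcp_pos: [0.5258, -0.0988, 0.1646]
orientation: [-0.0, 0.144, 0.99, 0.0]
wrist_force: [0.3, 0.3, -0.8]
finger_gap: 0.0125
grip_force: 59.5
```

Request:
{"method": "step_arm", "body": {
  "moves": [
    [[0,0,4],[0,0,0],5],
    [[0,0,8],[0,0,0],5],
    [[0,0,12],[0,0,0],5],
    [[0,0,12],[0,0,0],5]
  ]
}}

```text
clock: 6.08
tcp_pos: [0.5259, -0.0985, 0.1517]
orientation: [-0.0, 0.144, 0.99, 0.0]
wrist_force: [1.8, 1.1, -1.7]
finger_gap: 0.0128
grip_force: 59.4
```

Request:
{"method": "step_arm", "body": {
  "moves": [
    [[0,0,4],[0,0,0],5],
    [[0,0,8],[0,0,0],5],
    [[0,0,10],[0,0,0],5],
    [[0,0,10],[0,0,0],5]
  ]
}}

```text
clock: 6.42
tcp_pos: [0.526, -0.0985, 0.1421]
orientation: [0.0, 0.144, 0.99, 0.0]
wrist_force: [2.2, 1.8, -0.8]
finger_gap: 0.0129
grip_force: 59.5
```

Request:
{"method": "step_arm", "body": {
  "moves": [
    [[-0.5,0.3,2],[0,0,0],5],
    [[-0.5,0.3,4],[0,0,0],5],
    [[-0.5,0.3,6],[0,0,0],5],
    [[-0.5,0.3,6],[0,0,0],5]
  ]
}}

```text
clock: 6.75
tcp_pos: [0.5262, -0.0986, 0.1364]
orientation: [-0.0, 0.144, 0.99, 0.0]
wrist_force: [0.6, 0.3, 0.9]
finger_gap: 0.0126
grip_force: 59.8
```

Request:
{"method": "step_arm", "body": {
  "moves": [
    [[0,0,2],[0,0,0],5],
    [[0,0,3],[0,0,0],5],
    [[0,0,3],[0,0,0],5]
  ]
}}

```text
clock: 7.0
tcp_pos: [0.5263, -0.0986, 0.1337]
orientation: [0.0, 0.144, 0.99, -0.0]
wrist_force: [-0.1, 1.8, 3.5]
finger_gap: 0.0128
grip_force: 60.1
```

Request:
{"method": "step_arm", "body": {
  "moves": [
    [[0,0,2],[0,0,0],5],
    [[0,0,3],[0,0,0],5],
    [[0,0,3],[0,0,0],5]
  ]
}}

```text
clock: 7.25
tcp_pos: [0.5263, -0.0986, 0.131]
orientation: [0.0, 0.144, 0.99, -0.0]
wrist_force: [-1.3, 1.3, 5.6]
finger_gap: 0.0131
grip_force: 60.4
```

Request:
{"method": "step_arm", "body": {
  "moves": [
    [[0,0,1.5],[0,0,0],5],
    [[0,0,2],[0,0,0],5],
    [[0,0,2],[0,0,0],5]
  ]
}}

```text
clock: 7.5
tcp_pos: [0.5263, -0.0986, 0.1291]
orientation: [0.0, 0.144, 0.99, -0.0]
wrist_force: [-1.3, 1.2, 6.5]
finger_gap: 0.0125
grip_force: 60.5
```

Request:
{"method": "step_arm", "body": {
  "moves": [
    [[0,0,1.5],[0,0,0],5],
    [[0,0,2],[0,0,0],5],
    [[0,0,2],[0,0,0],5]
  ]
}}

```text
clock: 7.75
tcp_pos: [0.5263, -0.0986, 0.1271]
orientation: [0.0, 0.144, 0.99, -0.0]
wrist_force: [-1.1, 1.2, 5.7]
finger_gap: 0.0129
grip_force: 60.5
```

Request:
{"method": "step_arm", "body": {
  "moves": [
    [[0,0,1.5],[0,0,0],5],
    [[0,0,2],[0,0,0],5],
    [[0,0,2],[0,0,0],5]
  ]
}}

```text
clock: 8.0
tcp_pos: [0.5264, -0.0986, 0.1251]
orientation: [0.0, 0.144, 0.99, -0.0]
wrist_force: [-1.8, 1.9, 6.0]
finger_gap: 0.0126
grip_force: 60.5
```

Request:
{"method": "step_arm", "body": {
  "moves": [
    [[0,0,1],[0,0,0],5],
    [[0,0,1.5],[0,0,0],5],
    [[0,0,1.5],[0,0,0],5]
  ]
}}

```text
clock: 8.25
tcp_pos: [0.5264, -0.0986, 0.1238]
orientation: [0.0, 0.144, 0.99, -0.0]
wrist_force: [-1.4, 1.9, 6.8]
finger_gap: 0.0129
grip_force: 60.6
```

Request:
{"method": "step_arm", "body": {
  "moves": [
    [[0,0,1.5],[0,0,0],5],
    [[0,0,2],[0,0,0],5],
    [[0,0,2],[0,0,0],5]
  ]
}}

```text
clock: 8.5
tcp_pos: [0.5264, -0.0986, 0.122]
orientation: [0.0, 0.144, 0.99, -0.0]
wrist_force: [-1.9, 2.3, 9.1]
finger_gap: 0.0126
grip_force: 60.9
```

Request:
{"method": "step_arm", "body": {
  "moves": [
    [[0,0,1.5],[0,0,0],5],
    [[0,0,2],[0,0,0],5],
    [[0,0,2],[0,0,0],5]
  ]
}}

```text
clock: 8.75
tcp_pos: [0.5264, -0.0986, 0.1203]
orientation: [0.0, 0.144, 0.99, -0.0]
wrist_force: [-1.8, 1.8, 10.8]
finger_gap: 0.0129
grip_force: 61.1
```

The force rose again at 1 N/mm after a ~7 N plateau, so the bush is home. I'll relieve the load and release the pin.

Request:
{"method": "step_arm", "body": {
  "moves": [
    [[0,0,-3],[0,0,0],5],
    [[0,0,-6],[0,0,0],5],
    [[0,0,-9],[0,0,0],5],
    [[0,0,-10],[0,0,0],5],
    [[0,0,-10],[0,0,0],5],
    [[0,0,-10],[0,0,0],5]
  ]
}}

```text
clock: 9.25
tcp_pos: [0.5263, -0.0986, 0.129]
orientation: [-0.0, 0.144, 0.99, 0.0]
wrist_force: [0.1, 0.3, 2.9]
finger_gap: 0.013
grip_force: 60.0
```

Request:
{"method": "step_arm", "body": {
  "moves": [
    [[0,0,0],[0,0,0],20],
    [[0,0,0],[0,0,0],30],
    [[0,0,0],[0,0,0],40],
    [[0,0,0],[0,0,0],40]
  ]
}}

```text
clock: 9.58
tcp_pos: [0.5261, -0.0987, 0.1287]
orientation: [-0.0, 0.144, 0.99, -0.0]
wrist_force: [0.2, 0.5, -0.2]
finger_gap: 0.0399
grip_force: 0.0
```

Request:
{"method": "step_arm", "body": {
  "moves": [
    [[0,0,-10],[0,0,0],40],
    [[0,0,-30],[0,0,0],40],
    [[0,0,-60],[0,0,0],40],
    [[5,0,-80],[0,0,0],40],
    [[30,0,-80],[0,0,0],0],
    [[40,0,-80],[0,0,0],0],
    [[40,0,-80],[0,0,0],0]
  ]
}}

```text
clock: 10.17
tcp_pos: [0.486, -0.0864, 0.2097]
orientation: [-0.0, 0.144, 0.99, 0.0]
wrist_force: [-0.4, 0.6, -0.2]
finger_gap: 0.0043
grip_force: 0.0
```

Run:
```python
from h import *
P=np.array(imaging.camera_params("wrist")["pose"]); np.save("P6.npy",P)
save("wrist","pics/w6.png"); save("scene","pics/s6.png"); s=telemetry.get_state(); print(s["tcp_pos"],s["orientation"],s["clock"],s["wrist_force"],s["finger_gap"])
w=cv2.imread("pics/w6.png");c=cv2.imread("pics/s6.png")
u,v=proj("wrist",(.510,-.094,.13),P).astype(int); x0,y0=max(u-60,0),max(v-60,0); print(x0,y0)
a=cv2.resize(w[y0:y0+120,x0:x0+120],(400,400),interpolation=cv2.INTER_CUBIC)
b=cv2.resize(c[140:200,370:430],(400,400),interpolation=cv2.INTER_CUBIC)
cv2.imwrite("pics/crop6.png",np.clip(np.hstack([a,b])*1.2,0,255).astype(np.uint8))
e=np.array([np.cos(-.287),np.sin(-.287),0]); H=np.array([.524,-.098,0])
print(mv(H-.030*e+[0,0,.165],tool(np.pi/2-.287,-.21)))
```

```text
[ 0.48785934 -0.08716162  0.2090047 ] [7.98801176e-05 1.43941011e-01 9.89586266e-01 2.26418309e-05] 10.2667 [ 0.14968579 -0.26350176  0.19891893] 0.00022826442765389642
258 184
(array([-7.7, -0.2, 44. ]), array([-0.   , -0.21 , -0.002]))
```

View pics/crop6.png

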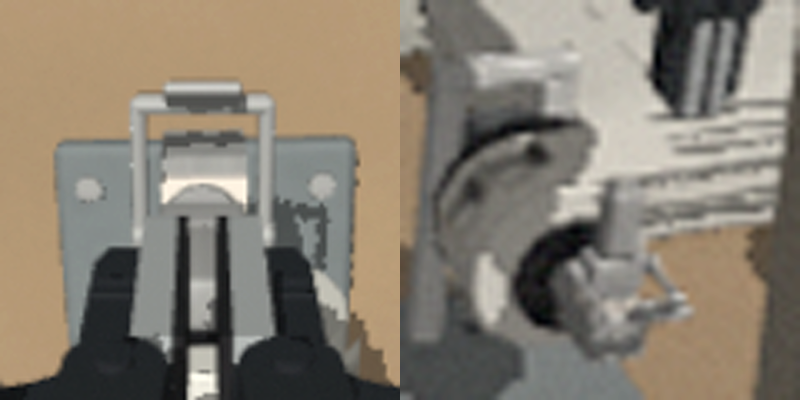

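The pin is seated upright with the flange on the bush, and the loop is open toward the robot (bar at crop (203,103)). Next, shut and tilted fingers go over the loop.

Request:
{"method": "step_arm", "body": {
  "moves": [
    [[0,0,0],[0,-0.1,0],0],
    [[-7.5,0,20],[0,-0.21,0],0],
    [[-7.5,0,40],[0,-0.21,0],0],
    [[-7.5,0,44],[0,-0.21,0],0],
    [[-7.5,0,44],[0,-0.21,0],0],
    [[-7.5,0,44],[0,-0.21,0],0]
  ]
}}

```text
clock: 10.77
tcp_pos: [0.4966, -0.0899, 0.1659]
orientation: [0.104, 0.143, 0.984, -0.015]
wrist_force: [0.7, 0.2, 0.7]
finger_gap: -0.0001
grip_force: 0.0
```

Run:
```python
from h import *
e=np.array([np.cos(-.287),np.sin(-.287),0]); H=np.array([.524,-.098,0])
s=telemetry.get_state(); print(s["tcp_pos"],s["wrist_force"],s["finger_gap"])
for z in (.125,.105,.09): print(mv(H-.030*e+[0,0,z],tool(np.pi/2-.287,-.21)))
```

```text
[ 0.49657557 -0.08988754  0.16590607] [0.71818988 0.17431392 0.66969681] -5.6855204172666455e-05
(array([ 9.9, -0. , 39.7]), array([-0.   ,  0.001, -0.002]))
(array([14.1, -0. , 59.3]), array([-0.   ,  0.001, -0.002]))
(array([17.2, -0. , 73.9]), array([-0.   ,  0.001, -0.002]))
```

Request:
{"method": "step_arm", "body": {
  "moves": [
    [[4,0,13],[0,0,0],0],
    [[6,0,20],[0,0,0],0],
    [[7,0,26],[0,0,0],0],
    [[8.5,0,32],[0,0,0],0],
    [[9,0,36],[0,0,0],0],
    [[10,0,40],[0,0,0],0]
  ]
}}

```text
clock: 11.27
tcp_pos: [0.4943, -0.0891, 0.1238]
orientation: [0.104, 0.143, 0.984, -0.015]
wrist_force: [0.1, -0.1, 0.1]
finger_gap: -0.0
grip_force: 0.1
```

Request:
{"method": "step_arm", "body": {
  "moves": [
    [[0.8,0,4],[0,0,0],0],
    [[1.7,0,8],[0,0,0],0],
    [[2.5,0,12],[0,0,0],0],
    [[2.5,0,12],[0,0,0],0]
  ]
}}

```text
clock: 11.6
tcp_pos: [0.4936, -0.0888, 0.1109]
orientation: [0.103, 0.143, 0.984, -0.015]
wrist_force: [-0.9, -0.4, -0.1]
finger_gap: -0.0
grip_force: 0.1
```

Request:
{"method": "step_arm", "body": {
  "moves": [
    [[0.6,0,3],[0,0,0],0],
    [[1.3,0,6],[0,0,0],0],
    [[1.3,0,6],[0,0,0],0]
  ]
}}

```text
clock: 11.85
tcp_pos: [0.4936, -0.0888, 0.105]
orientation: [0.103, 0.143, 0.984, -0.015]
wrist_force: [0.4, -0.5, 0.8]
finger_gap: 0.0004
grip_force: 0.2
```

Request:
{"method": "step_arm", "body": {
  "moves": [
    [[0,0,3],[0,0,0],0],
    [[0.6,0,6],[0,0,0],0],
    [[0.6,0,6],[0,0,0],0]
  ]
}}

```text
clock: 12.1
tcp_pos: [0.4942, -0.089, 0.0989]
orientation: [0.103, 0.143, 0.984, -0.015]
wrist_force: [0.6, 0.6, 0.3]
finger_gap: -0.0001
grip_force: 0.2
```

Request:
{"method": "step_arm", "body": {
  "moves": [
    [[0.6,0,3],[0,0,0],0],
    [[1.3,0,6],[0,0,0],0],
    [[1.3,0,6],[0,0,0],0]
  ]
}}

```text
clock: 12.35
tcp_pos: [0.4939, -0.0889, 0.0926]
orientation: [0.103, 0.143, 0.984, -0.015]
wrist_force: [-0.9, -0.2, -0.7]
finger_gap: -0.0001
grip_force: 0.1
```

Request:
{"method": "step_arm", "body": {
  "moves": [
    [[0.4,0,2],[0,0,0],0],
    [[0.8,0,4],[0,0,0],0],
    [[0.8,0,4],[0,0,0],0]
  ]
}}

```text
clock: 12.6
tcp_pos: [0.4946, -0.0891, 0.0891]
orientation: [0.104, 0.143, 0.984, -0.015]
wrist_force: [-0.2, 0.3, 2.0]
finger_gap: 0.0
grip_force: 0.6
```

Request:
{"method": "step_arm", "body": {
  "moves": [
    [[0.4,0,2],[0,0,0],0],
    [[0.7,0,3],[0,0,0],0],
    [[0.7,0,3],[0,0,0],0]
  ]
}}

```text
clock: 12.85
tcp_pos: [0.4947, -0.0892, 0.0863]
orientation: [0.104, 0.143, 0.984, -0.015]
wrist_force: [-0.4, -1.1, 4.0]
finger_gap: 0.0004
grip_force: 1.5
```

Request:
{"method": "step_arm", "body": {
  "moves": [
    [[0.4,0,2],[0,0,0],0],
    [[0.7,0,3],[0,0,0],0],
    [[0.7,0,3],[0,0,0],0]
  ]
}}

```text
clock: 13.1
tcp_pos: [0.495, -0.0893, 0.0833]
orientation: [0.104, 0.143, 0.984, -0.015]
wrist_force: [0.2, -0.7, 3.1]
finger_gap: -0.0001
grip_force: 1.7
```

Request:
{"method": "step_arm", "body": {
  "moves": [
    [[0.4,0,2],[0,0,0],0],
    [[0.4,0,2],[0,0,0],0]
  ]
}}

```text
clock: 13.27
tcp_pos: [0.4947, -0.0892, 0.081]
orientation: [0.104, 0.143, 0.984, -0.015]
wrist_force: [0.4, -0.1, 1.3]
finger_gap: -0.0004
grip_force: 0.4
```

Request:
{"method": "step_arm", "body": {
  "moves": [
    [[10,0,-2],[0,0,0],0],
    [[25,0,-5],[0,0,0],0],
    [[39,0,-8],[0,0,0],0],
    [[31,0,-47],[0,0,0],0],
    [[20,0,-90],[0,0.1,0],0],
    [[13,0,-130],[0,0.21,0],0],
    [[13,0,-130],[0,0.21,0],0],
    [[13,0,-130],[0,0.21,0],0]
  ]
}}

```text
clock: 13.93
tcp_pos: [0.4585, -0.0787, 0.2095]
orientation: [0.002, 0.144, 0.99, -0.0]
wrist_force: [0.2, -0.1, 0.2]
finger_gap: -0.0002
grip_force: 0.0
```

Run:
```python
from h import *
P=np.array(imaging.camera_params("wrist")["pose"]); np.save("P7.npy",P)
save("wrist","pics/w7.png"); save("scene","pics/s7.png"); s=telemetry.get_state(); print(s["tcp_pos"],s["clock"],s["wrist_force"])
im=cv2.imread("pics/w7.png").astype(int)
e=np.array([np.cos(-.287),np.sin(-.287),0]); n=np.array([-e[1],e[0],0]); H=np.array([.524,-.098,.110])
def col(I,cam,X,P): 
    u,v=np.round(proj(cam,X,P)).astype(int); return (u,v),I[v,u].tolist()
for th in (0,.2,.34,.6,.9,1.2,1.35):
    a=th+.22; b=H-.035*np.sin(a)*e+np.array([0,0,.010-.035*np.cos(a)])
    t=a+np.deg2rad(55); tab=b-.010*np.sin(t)*e-np.array([0,0,.010*np.cos(t)])
    print(th,"bar",[col(im,"wrist",b+k*n,P) for k in (-.0155,0,.0155)],"tab",col(im,"wrist",tab,P))
# silver/bench profile along stand -x at bench-side columns
s6=cv2.imread("pics/s6.png").astype(int);s7=cv2.imread("pics/s7.png").astype(int)
g=lambda I:cv2.cvtColor(I.astype(np.uint8),cv2.COLOR_BGR2GRAY)
print("scene s7 gray rows 172-200 cols 392-420"); print(g(s7)[172:202:2,392:420:2]);print("s6");print(g(s6)[172:202:2,392:420:2])
```

```text
[ 0.45596189 -0.07765404  0.20537925] 14.0333 [-0.32497426  0.2743634   0.74472922]
0 bar [((np.int64(303), np.int64(257)), [125, 128, 129]), ((np.int64(319), np.int64(257)), [25, 25, 24]), ((np.int64(335), np.int64(257)), [131, 136, 136])] tab ((np.int64(319), np.int64(247)), [163, 168, 168])
0.2 bar [((np.int64(303), np.int64(252)), [131, 136, 134]), ((np.int64(319), np.int64(252)), [27, 26, 24]), ((np.int64(336), np.int64(252)), [116, 118, 118])] tab ((np.int64(319), np.int64(242)), [164, 168, 168])
0.34 bar [((np.int64(303), np.int64(249)), [121, 124, 117]), ((np.int64(319), np.int64(249)), [25, 24, 24]), ((np.int64(336), np.int64(249)), [124, 126, 119])] tab ((np.int64(319), np.int64(239)), [162, 167, 166])
0.6 bar [((np.int64(302), np.int64(245)), [93, 122, 145]), ((np.int64(319), np.int64(245)), [165, 169, 169]), ((np.int64(336), np.int64(245)), [82, 97, 111])] tab ((np.int64(319), np.int64(236)), [95, 121, 141])
0.9 bar [((np.int64(302), np.int64(243)), [96, 125, 147]), ((np.int64(319), np.int64(243)), [162, 167, 167]), ((np.int64(337), np.int64(243)), [96, 123, 147])] tab ((
[... 1590 characters left out ...]
4  48 112  72  98  88 135 138 120 117 119 118 120]
 [ 18  66 141  74 136 128 122 103 114 119 116 119 118 119]
 [ 45  69  89  95 118 114 117 119 103 119 119 117 118 119]
 [ 26  68  85 109 102 117 127 108 117 116 155 118 117 120]
 [ 14  55  64  88 129 150 117  92  82  72 148 119 114 117]
 [ 12  53  64  82 104 138 104  89 104 117 114 118 117 119]
 [101 101  60  81 112 120  90  92 118 115 112 116 116 117]
 [106 103  96  66  72  74  74 113 117 116 119 116 116 116]
 [103 103 103  98  97 107 117 115 115 116 116 115 114 119]
 [105 104 105 104 103 104 108 115 114 115 114 117 117 117]
 [103 102 106 102 100 104 105 109 114 117 115 116 113 117]
 [100 101 104 104 105 102 102 103 113 114 113 113 116 115]]
```

Run:
```python
from h import *
e=np.array([np.cos(-.287),np.sin(-.287),0]); n=np.array([-e[1],e[0],0]); H=np.array([.524,-.098,.110]);z=np.array([0,0,1])
pr=lambda x,y,h:np.round(proj("scene",H+(x*e+y*n+h*z)/1e3),1).tolist()
print("end face TL TR BR BL",[pr(-16,s,h) for s,h in((11,0),(-11,0),(-11,-22),(11,-22))])
for th in (0,.34):
    a=th+.22; t=a+np.deg2rad(55); bx,bz=-35*np.sin(a),10-35*np.cos(a)
    print(th,"hinge",[pr(0,s,10) for s in(15.5,-15.5)],"bar",[pr(bx,s,bz) for s in(15.5,-15.5)],"tab",[pr(bx-k*np.sin(t),s,bz-k*np.cos(t)) for k in(0,16) for s in(9,-9)])
I=cv2.cvtColor(cv2.imread("pics/s7.png"),cv2.COLOR_BGR2GRAY)
print("rows 182..203, cols 392..414");print(I[182:204,392:414])
```

```text
end face TL TR BR BL [[399.3, 187.0], [407.6, 186.0], [406.4, 193.2], [398.2, 194.2]]
0 hinge [[395.8, 180.5], [407.3, 179.1]] bar [[395.2, 193.2], [406.6, 191.8]] tab [[397.6, 193.0], [404.3, 192.1], [399.5, 198.1], [406.2, 197.3]]
0.34 hinge [[395.8, 180.5], [407.3, 179.1]] bar [[397.0, 194.2], [408.6, 192.8]] tab [[399.5, 193.9], [406.1, 193.1], [401.8, 197.7], [408.6, 196.9]]
rows 182..203, cols 392..414
[[ 45  68  67  63  80  76  82 116 121 123 117 118 116 117 115 108 124 117
  119 121 120 120]
 [ 35  59  69  95 121  84  90 124 123 117 111 107 106 108 112 128 147 122
  120 124 119 121]
 [ 29  48  63 104 130  90  86  96 106 123 122 118 126 145 127 116 133 121
  118 120 121 119]
 [ 25  41  58 105 126  94 145 159 140 132 131 148 167 170 154 119 128 118
  121 120 120 122]
 [ 24  36  59 104 121  66 134 175 160 152 149 148 154 149 139 122 125 118
  121 121 119 120]
 [ 14  43  62 103 122  54 101 143 141 137 135 131 131 126 124 124 122 118
  119 120 121 119]
 [ 16  29  50 104 125  56  80 111 124 120 118 117 118 117 120 120 123 119
  118 120 118 119]
 [ 68  55  54 102 125  54  74 101 119
[... 658 characters left out ...]
6 144 145 141 129 116 120 117
  116 114 116 119]
 [106 104 104 108 106 101 103 107 129 149 147 147 147 148 144 114 119 117
  120 116 120 117]
 [107 106 103 107 103 105 104  98 131 169 143 130 115 107 110 116 117 117
  118 115 115 117]
 [106 105 103 106 105 105 105 104 113 128 113 109 102  99 103 117 118 118
  116 117 118 115]
 [104 105 103 105 108 107 104 105 103 104 105 102 105 107 108 114 120 117
  115 117 113 113]
 [105 103 106 103 107 106 105 106 105 105 102 107 104 106 104 108 115 116
  114 116 115 117]
 [105 103 106 106 106 104 105 103 106 106 104 103 107 113 111 106 108 118
  114 116 116 118]
 [104 103 102 106 103 104 105 104 106 106 103  97 100 133 131 121 101 110
  117 118 117 116]]
```

The scene picture matches the shut loop to within a pixel. The bar's right end is at (406.6,192), with (406.6,191.8) predicted for 0 rad and (408.6,192.8) for 0.34. The tab bottom is centred at column 403, as predicted. The press force also dropped, so the bar has snapped in, and the robot is clear.

```bash
python3 -c "
from h import *
print(env.hand_in())"
```

```text
the job is handed in; nothing more can be done
None
```

I handed the job in at about 14 s: the pin is through the spindle with the bush pressed home, and the wire loop is shut underneath. The bush was judged home by the force rise and the loop shut by a scene-camera check; the peak push I measured was about 12 N, and the tape rolls and tags were not touched.

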